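# Hang the brush pot back on its rail

### The arm

A 7-joint arm with a two-finger parallel gripper is mounted at the origin on a cart in front of the work surface, level with it; the furniture and walls round the work are solid. World frame = base frame: x ahead of the robot, y to its left, z up, the work surface at z = 0. Lengths are in mm, angles in rad, forces in N, time in s.
With the tool pointing down it reaches from about 425 to 800 mm from the base axis. Payload 8.3 kg.
Tool frame: the origin (TCP) lies at the very end of the fingers, on their centre line; the grasp point (between the pads) lies 19 mm behind it; z points along the fingers, x is the direction in which the jaws open and shut, and the axes are right-handed (so a half turn about z gives the same grasp; the last joint's range is limited). The gripper opens to 85 mm and grips with 20 to 120 N. Pads are 22 mm wide; open, the fingers measure 114 mm over their backs; the gripper's body (76 mm by 85 mm) begins 54 mm behind the grasp point. The pads swing forward as they close: fully open they stand 13 mm farther back than shut.
Start: joints at [-1.175, 0.383, 0.016, 1.37, -0.006, 1.388, -0.046], TCP at [276.743, 560.371, 231.279] pointing down, gripper open.
Joint ranges: [-2.95, 2.95], [-0.25, 2.06], [-1.52, 1.56], [0.18, 2.33], [-1.44, 4.58], [0.02, 2.06], [-3.01, 3.01]. Speed limits (rad/s): [2.39, 2.39, 3.01, 3.01, 3.14, 3.14, 3.14].

### API

Orientations are given as a unit quaternion [x, y, z, w].
In Python, from rig import robot gives the robot as it stands.
- The arm moves only by the tool jog_arm, never from a script. Its argument "deltas" is text: rows parted by semicolons, each of 7 numbers parted by spaces: the closure in counts, from 0 (fully open) to 255 (shut), then the shift along the tool's x, y, z in cm, then the turn, a rotation vector about the tool's x, y, z in rad. In form: hand x y z wx wy wz; .... A call has 1 to 5 rows; each row is the pose to reach, as a shift and turn from the pose commanded when the call began, along the tool's axes at that moment; what a row does not reach only later rows make up. A row lasts 1/10 s, in which the tool goes at most 50 mm and 8.59 degrees, less where a joint would pass 70% of its speed; a pose out of reach is approached as far as the arm can. A call with a gripper value outside its range is refused whole. The fingers move at their own pace and stop on an object; "squeeze" is the grip in N (left out, the last holds). Time passes only in rows, so rows that repeat a pose let the fingers close. It gives the time, the measured TCP pose, the force and the opening at its end, in the units of the state.
- robot.get_obs(): the state, without advancing time (a new reading comes with each control period).
- robot.camera(name): name is "side" or "top"; returns (picture, depth): 480x640x3 uint8, red, green, blue; 480x640 float32, mm along the optical axis (not along the pixel's ray), 0 where there is no reading.
- robot.camera_info(name): a dict with "vertical_fov" (degrees; the focal length in pixels is half the picture's height over the tangent of half this angle, whatever the lens; pixels are square), "cx", "cy" (the principal point, pixels), "cam_to_world" (4x4, takes a point from camera to world coordinates). Camera axes: x right, y up, looking along -z (the intrinsics and any distortion apply to the point x, -y, -z); pixel columns grow to the right and rows downward; lengths in mm; the calibration is good to about 2 mm. A picture is of the moment at which its call begins. camera_info takes no time and is no camera call.
- robot.hand_in(): hands the job in, once; it reports no verdict.
The state is a dict: "t": time; "q": joint angles; "qvel": joint speeds; "joint_torque": joint torques, N m; "position": TCP position; "orientation": TCP orientation; "wrist_force": force on the tool from outside, world axes, zero at the start; "ft_torque": the same for the moment, N m; "opening": opening from 0.0 (shut) to 1.0 (fully open).
Only numpy, scipy, OpenCV 4.12 (cv2) and the standard library are available. Lean on these libraries where they do the work, as an engineer would, in place of code of your own. Each camera call takes 0.05 s, during which the arm holds its last target.

### The job

The brush pot has been washed and stands on the dental bench. Hang it back on the white tool rail: pass the two screw heads through the round ends of the keyholes in the pot's back plate, slide the pot down until both screws sit at the closed upper ends of the slots, and leave it hanging there upright. Do not tip the pot over on the way, and leave the polishing tin, the small bottle, the plaster model and the brush where they are.

Things in the scene. Friction and masses are not known exactly. Their poses are not given: they have to be found in the camera images.
- brush_pot: loose empty bare-aluminium pot, about 180 g, standing upright on the bench: open box 50 mm deep (x -54..-4), 40 mm wide (y), 80 mm high, walls 3 mm, fixed before a back plate 112 mm wide, 84 mm high, 4 mm thick (x -4..0). Origin: bottom edge of the plate's back face, mid width; underside z = 0. x points backwards out of the plate (into the rail once hung), y along the plate, z up
- holes_mid (a point): on the pot: point on the plate's back face midway between the centres of its two round holes (body frame 0, 0, 44 mm). Holes at y = -38 and +38 mm, 24 mm across, through the plate; from each a slot 10 mm wide runs straight up to a closed end at z = 69 mm
- slot_ends_mid (a point): on the pot: point on the plate's back face midway between where the two screw axes lie when the screws are home in the slots' upper ends (body frame 0, 0, 66 mm, 22 mm above holes_mid); axes as the pot's
- tool_rail: fixed tool rail: upright white flat bar 170 mm wide, 6 mm thick, from 66 to 136 mm above the bench, on two steel posts behind it. Origin: on the bench below the middle of the bar's front face. x points horizontally into the bar (front face x = 0, the pot hangs on the -x side), y along the bar, z up. A hung pot has its axes along the rail's, its underside 50 mm above the bench
- screws_mid (a point): on the rail: point on the bar's front face midway between its two screws, 116 mm above the bench; axes as the rail's. Screws at y = -38 and +38 mm stick out to -x: shank 6 mm thick, 8 mm long, then a round head 16 mm across, 5 mm thick. The plate goes between head and bar; home when slot_ends_mid meets this point
- polishing_tin: bystander: round tin with blue lid, 64 mm across, 28 mm high, origin at the centre of its underside
- stain_liquid: bystander: small white bottle with black cap, 30 mm across, 70 mm high, origin at the centre of its underside
- plaster_model: bystander: beige plaster model of a dental arch, 62 x 66 x 28 mm, origin at the centre of its underside
- brush_0: bystander: thin wooden brush lying on the bench, 156 mm long along its y, 8 mm thick, origin at the centre of its underside
- pot_grip (a point): on the pot: middle of the open box, 56 mm above its underside (body frame -29, 0, 56 mm); axes as the pot's. The box's two flat outer sides, 40 mm apart along y, can be gripped here from above

How it is judged:
By the outcome, as a careful person would: the job done as asked, in the order asked, and still so for the second after the job is handed in, with the robot touching nothing.
It also fails if it takes over 48 s, if anything falls off the work surface, if the arm or the gripper's body presses on something with over 40 N, if the wrist force passes 120 N, or if a joint passes its speed limit or range.

## Working session

There is one attempt and no reset: what is moved stays moved. The work goes in short steps, Python scripts to look and compute and a tool call to move; the robot and the scene stay as the last step left them, time stands still between calls to the robot, and variables do not carry over. Pictures are saved under pics/ and viewed, and the job is handed in when it is done.

Besides the shell and the picture viewer there is one more tool, called after ">>>" in YAML: its name, and indented under it one key for each argument. jog_arm: Moves the arm, as the interface text tells. Its arguments: {"type":"object","properties":{"deltas":{"type":"string"},"squeeze":{"type":"number"}},"required":["deltas"]}

```bash
ls; mkdir -p pics
python3 - <<'E'
from rig import robot
import cv2, numpy as np
np.set_printoptions(suppress=True,precision=4)
for n in ("side","top"):
    im,d=robot.camera(n); cv2.imwrite(f"pics/{n}0.png",im[:,:,::-1]); np.savez(f"pics/{n}0.npz",im=im,d=d)
    print(n,robot.camera_info(n))
print(robot.get_obs())
E
```

```text
pics
side {'vertical_fov': 45.917082640557766, 'cx': 309.56343736383974, 'cy': 233.6651830298757, 'cam_to_world': array([[ -0.9995,  -0.014 ,   0.0287, 550.7169],
       [  0.0319,  -0.4242,   0.905 , 999.3666],
       [ -0.0005,   0.9055,   0.4244, 530.407 ],
       [  0.    ,   0.    ,   0.    ,   1.    ]])}
top {'vertical_fov': 51.09413760743396, 'cx': 316.0290394944995, 'cy': 239.20501489834473, 'cam_to_world': array([[  -0.0294,    0.9958,   -0.087 ,  437.1985],
       [  -0.9996,   -0.0297,   -0.0021,  113.5769],
       [  -0.0047,    0.0869,    0.9962, 1113.1149],
       [   0.    ,    0.    ,    0.    ,    1.    ]])}
{'t': 0.1, 'q': array([-1.1749,  0.3842,  0.0164,  1.3711, -0.0063,  1.3882, -0.0465]), 'qvel': array([-0.0014, -0.0032,  0.0001, -0.0025, -0.0021, -0.0006, -0.0031]), 'joint_torque': array([  0.0032, -62.913 ,   0.8478, -37.2759,   0.017 ,   0.0104,
         0.0001]), 'position': array([276.5682, 559.9479, 230.3442]), 'orientation': array([ 0.8494,  0.5278, -0.0008,  0.0005]), 'wrist_force': array([ 0.6671, -0.123 ,  0.0349]), 'ft_torque': array([-0.0299, -0.0686,  0.0481]), 'opening': 1.0015827862188391}
```

View pics/side0.png

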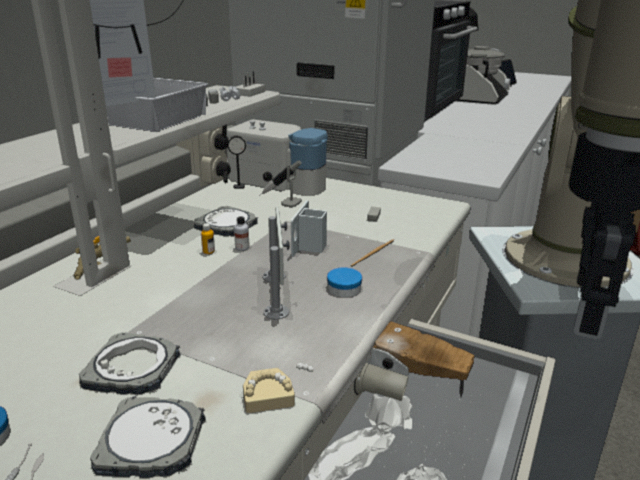

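View pics/top0.png

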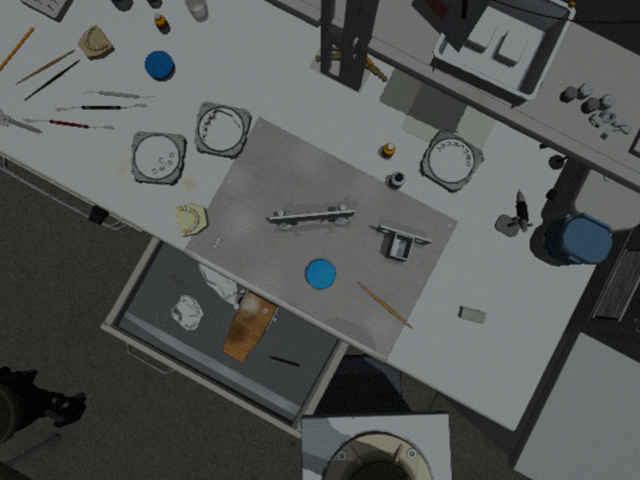

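Run:
```python
import cv2
a=cv2.imread("pics/side0.png")[190:340,180:420]; cv2.imwrite("pics/sz.png",cv2.resize(a,None,fx=3.3,fy=3.3,interpolation=cv2.INTER_CUBIC))
a=cv2.imread("pics/top0.png")[190:290,250:450]; cv2.imwrite("pics/tz.png",cv2.resize(a,None,fx=4,fy=4,interpolation=cv2.INTER_CUBIC))
```

```text
(no output)
```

View pics/sz.png

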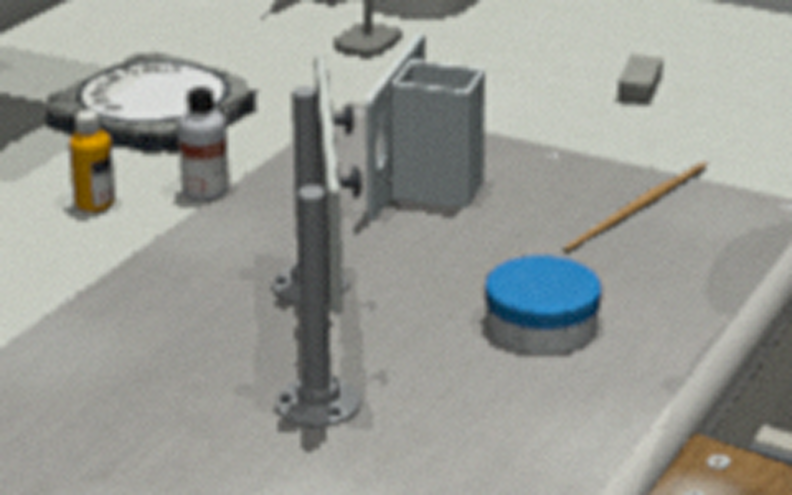

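View pics/tz.png

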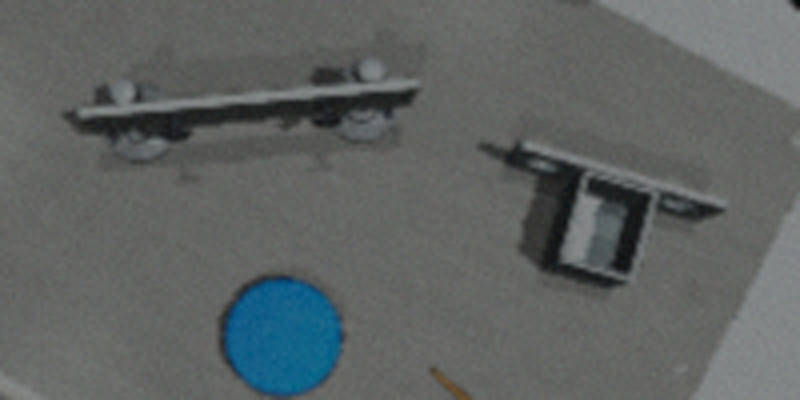

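```bash
cat > h.py <<'E'
import numpy as np, cv2
from rig import robot
def cloud(n,d):
    i=robot.camera_info(n); f=240/np.tan(np.radians(i['vertical_fov']/2)); T=i['cam_to_world']
    v,u=np.mgrid[0:480,0:640].astype(float)
    P=np.stack([(u-i['cx'])/f*d,-(v-i['cy'])/f*d,-d],-1)
    return P@T[:3,:3].T+T[:3,3]
def ray(n,u,v,z):
    i=robot.camera_info(n); f=240/np.tan(np.radians(i['vertical_fov']/2)); T=i['cam_to_world']
    r=T[:3,:3]@np.array([(u-i['cx'])/f,-(v-i['cy'])/f,-1]); o=T[:3,3]
    return o+r*(z-o[2])/r[2]
def proj(n,p):
    i=robot.camera_info(n); f=240/np.tan(np.radians(i['vertical_fov']/2)); T=i['cam_to_world']
    c=(np.asarray(p)-T[:3,3])@T[:3,:3]
    return np.array([i['cx']+f*c[0]/-c[2], i['cy']-f*c[1]/-c[2]])
def load(n,k):
    z=np.load(f"pics/{n}{k}.npz"); return z['im'],z['d']
E
python3 - <<'E'
from h import *
np.set_printoptions(suppress=True,precision=1,linewidth=200)
for n in("top","side"):
    im,d=load(n,0); P=cloud(n,d); P[d==0]=np.nan
    print(n,'valid',(d>0).mean())
    roi=(slice(190,290),slice(250,450)) if n=="top" else (slice(190,340),slice(180,420))
    Q=P[roi]; z=Q[...,2]
    print('bench z',np.nanpercentile(z,[5,25,50,75,95,99.9]))
    for lo,hi in((60,100),(115,160)):
        m=np.nan_to_num(z)>lo; m&=np.nan_to_num(z)<hi
        nl,lab,st,ce=cv2.connectedComponentsWithStats(m.astype(np.uint8))
        for k in range(1,nl):
            if st[k,4]<20: continue
            q=Q[lab==k]; 
            r=cv2.minAreaRect(q[:,:2].astype(np.float32))
            print(lo,st[k]+np.array([roi[1].start,roi[0].start,0,0,0]),q.mean(0),q.min(0),q.max(0),r)
E
```

```text
top valid 0.9962076822916667
bench z [ -2.1   0.1   1.7   3.6  73.  138.3]
60 [334 215  20   4  37] [572.7  58.   85.4] [571.5  38.4  66.8] [574.1  77.4  98.9] ((572.6439208984375, 57.91007995605469), (0.8161577582359314, 39.081539154052734), 3.4777021408081055)
60 [296 217  35   5  69] [569.2 120.5  84.4] [566.8  85.5  67.3] [571.4 156.4  99.2] ((569.1207275390625, 120.94245147705078), (1.2831369638442993, 71.07449340820312), 3.5164554119110107)
60 [272 220  21   4  41] [565.5 183.9  85.1] [564.3 163.5  66.9] [566.7 204.9  99.9] ((565.3933715820312, 184.2196044921875), (0.8171039819717407, 41.4288330078125), 3.049004554748535)
60 [379 226  54  35 368] [519.  -64.6  77.7] [ 478.8 -122.4   60.1] [550.9 -17.1  88.6] ((509.5614929199219, -61.930198669433594), (110.76532745361328, 54.53066635131836), 71.90865325927734)
115 [270 204  86  22 494] [571.5 121.6 130.1] [554.2  37.3 115.1] [592.6 205.2 140.9] ((572.2930908203125, 121.35409545898438), (32.061702728271484, 168.2924346923828), 3.9526054859161377)
side valid 0.9960319010416666
bench z [ -2.3   0.3   1.3   2.5  55.  136. ]
60 [291 
[... 405 characters left out ...]
 [720.9 -57.8  60.1] [732.9 -42.   64.8] ((726.7125244140625, -50.34189224243164), (11.910748481750488, 15.552787780761719), 6.213619232177734)
60 [269 230   9  20 136] [588.8  64.9  83.6] [579.3  57.5  60. ] [596.1 111.1  99.8] ((587.7169189453125, 84.69007873535156), (13.866634368896484, 53.63936996459961), 3.297027587890625)
60 [271 262  13  23 256] [578.6 192.   80.9] [567.9 180.2  60.6] [588.6 206.5  99.9] ((578.150146484375, 194.59693908691406), (14.824705123901367, 28.103309631347656), 18.62228012084961)
115 [268 207  22  52 381] [576.3 138.6 126.9] [558.   41.3 115.2] [596.2 207.4 137.3] ((576.1328125, 124.41938781738281), (32.173744201660156, 166.25155639648438), 3.4439949989318848)
```

Run:
```python
from h import *
np.set_printoptions(suppress=True,precision=1,linewidth=200)
im,d=load("top",0); g=im.astype(float).mean(2); P=cloud("top",d)
def rows(name,u0,u1,v0,v1,zpl):
    # subpixel centroid of bright strip per column, above local bg
    pts=[]
    for u in range(u0,u1):
        c=g[v0:v1,u]; z=P[v0:v1,u,2]
        m=(z>zpl-9)&(c>130)
        if m.sum()<1 or m.sum()>5: continue
        w=(c-100)*m; v=(w*np.arange(v0,v1)).sum()/w.sum(); pts.append(ray("top",u,v,zpl)[:2])
    pts=np.array(pts); k=np.polyfit(pts[:,1],pts[:,0],1)
    r=pts[:,0]-np.polyval(k,pts[:,1]); ok=abs(r)<2
    k=np.polyfit(pts[ok,1],pts[ok,0],1); p=pts[ok]
    print(name,len(p),'y',p[:,1].min(),p[:,1].max(),'yaw',-np.degrees(np.arctan(k[0])),'mid',np.polyval(k,(p[:,1].min()+p[:,1].max())/2),(p[:,1].min()+p[:,1].max())/2)
print(g[205:225,310].round(),g[205:225,280].round(),g[222:250,420].round())
rows("rail",266,360,204,225,136)
rows("plate",376,436,222,246,84)
# front face of rail by depth
Q=P[190:240,250:370].reshape(-1,3); q=Q[(Q[:,2]>68)&(Q[:,2]<104)&(Q[:,0]<580)]
k=np.polyfit(q[:,1],q[:,0],1); print('front',len(q),-np.degrees(np.arctan(k[0])),np.polyval(k,121.3),(q[:,0]-np.polyval(k,q[:,1])).std())
```

```text
[ 92.  92.  86.  90.  88.  92.  87.  84. 100. 131. 111.  38.  32.  32.  35.  67. 100. 103. 103.  93.] [ 99. 101. 104.  92.  97. 109. 117. 119. 121. 124. 122. 120. 131. 104.  42.  34.  31.  36.  61.  83.] [103. 105. 103. 100. 100. 103.  98.  99.  95.  93.  89.  92.  91.  98. 108. 129. 114.  62.  71.  87.  66.  40.  58.  83.  86.  86.  96. 101.]
rail 42 y 47.404542119181926 196.8045187185025 yaw 3.275660356417042 mid 572.5737912935308 122.10453041884222
plate 2 y -112.20685071373546 -81.79830164946395 yaw -16.782378974344635 mid 525.2532300227356 -97.00257618159971
front 165 3.2132034298237016 569.1705749478755 1.0391007145741247
```

```bash
cat >> h.py <<'E'
from scipy.spatial.transform import Rotation as R
def goal(x,y,z,ang):
    """tool down, tool x at world angle ang (deg). prints shift cm in tool axes and rotvec"""
    o=robot.get_obs(); R0=R.from_quat(o['orientation'])
    a=np.radians(ang); tx=np.array([np.cos(a),np.sin(a),0]); tz=np.array([0,0,-1.]); ty=np.cross(tz,tx)
    G=R.from_matrix(np.stack([tx,ty,tz],1))
    s=R0.inv().apply(np.array([x,y,z])-o['position'])/10
    w=(R0.inv()*G).as_rotvec()
    print('t',round(o['t'],2),'pos',o['position'].round(1),'shift',s.round(3),'rot',w.round(4),'F',o['wrist_force'].round(1),'op',round(o['opening'],3),'q',o['q'].round(2))
E
python3 - <<'E'
from h import *
goal(520,250,231,72)
E
```

```text
t 0.1 pos [276.6 559.9 230.3] shift [-1.7010e+01  3.5552e+01 -3.3000e-02] rot [-1.000e-04  1.800e-03 -1.446e-01] F [ 0.7 -0.1  0. ] op 1.002 q [-1.17  0.38  0.02  1.37 -0.01  1.39 -0.05]
```

>>> jog_arm:
  deltas: "0 -17 35.5 0 0 0 -0.145; 0 -17 35.5 0 0 0 -0.145; 0 -17 35.5 0 0 0 -0.145; 0 -17 35.5 0 0 0 -0.145; 0 -17 35.5 0 0 0 -0.145"
  squeeze: 30

```text
t: 0.6
position: [431.9, 361.8, 231.0]
orientation: [0.809, 0.588, -0.0, -0.0]
wrist_force: [0.9, 1.2, -0.2]
opening: 1.002
```

```bash
python3 -c "
from h import *
goal(505.7,-60.2,150,71.8)"
```

```text
t 0.6 pos [431.9 361.8 231. ] shift [-37.858  20.046   8.108] rot [-0.0004  0.0004  0.004 ] F [ 0.9  1.2 -0.2] op 1.002 q [-0.85  0.25  0.11  1.55 -0.03  1.35  0.53]
```

>>> jog_arm:
  deltas: "0 -37.8 20 0 0 0 0; 0 -37.8 20 0 0 0 0; 0 -37.8 20 0 0 0 0; 0 -37.8 20 0 0 0 0; 0 -37.8 20 0 0 0 0"

```text
t: 1.1
position: [473.8, 115.3, 231.1]
orientation: [0.809, 0.588, -0.0, -0.0]
wrist_force: [0.8, -0.6, -0.1]
opening: 1.0
```

>>> jog_arm:
  deltas: "0 -15 8 0 0 0 0; 0 -15 8 0 0 0 0; 0 -15 8 0 0 0 0; 0 -15 8 0 0 0 0; 0 -15 8 0 0 0 0"

```text
t: 1.6
position: [503.6, -54.4, 231.1]
orientation: [0.811, 0.585, -0.001, 0.0]
wrist_force: [0.6, 0.3, -0.1]
opening: 1.001
```

```bash
python3 -c "
from h import *
goal(505.7,-60.2,150,71.8)"
```

```text
t 1.6 pos [503.6 -54.4 231.1] shift [-0.475  0.379  8.114] rot [ 0.0001  0.0014 -0.0031] F [ 0.6  0.3 -0.1] op 1.001 q [-0.36  0.13  0.45  1.71 -0.05  1.32  1.35]
```

>>> jog_arm:
  deltas: "0 -0.48 0.38 5 0 0 0; 0 -0.48 0.38 9 0 0 0; 0 -0.48 0.38 11 0 0 0; 0 -0.48 0.38 11 0 0 0; 0 -0.48 0.38 11 0 0 0"

```text
t: 2.1
position: [506.2, -54.9, 121.7]
orientation: [0.809, 0.588, -0.0, -0.0]
wrist_force: [0.5, -0.4, 1.1]
opening: 1.004
```

```bash
python3 -c "
from h import *
goal(505.7,-60.2,37,71.8)
for n in ('side','top'):
    im,d=robot.camera(n); np.savez(f'pics/{n}1.npz',im=im,d=d)
    a=im[:,:,::-1][190:340,180:420] if n=='side' else im[:,:,::-1][190:290,300:460]
    cv2.imwrite(f'pics/{n}1.png',cv2.resize(a,None,fx=3.3,fy=3.3,interpolation=cv2.INTER_CUBIC))
"
```

```text
t 2.1 pos [506.2 -54.9 121.7] shift [-0.521  0.124  8.471] rot [-0.0004  0.0001  0.005 ] F [ 0.5 -0.4  1.1] op 1.004 q [-0.34  0.23  0.44  1.85 -0.11  1.08  1.4 ]
```

View pics/side1.png

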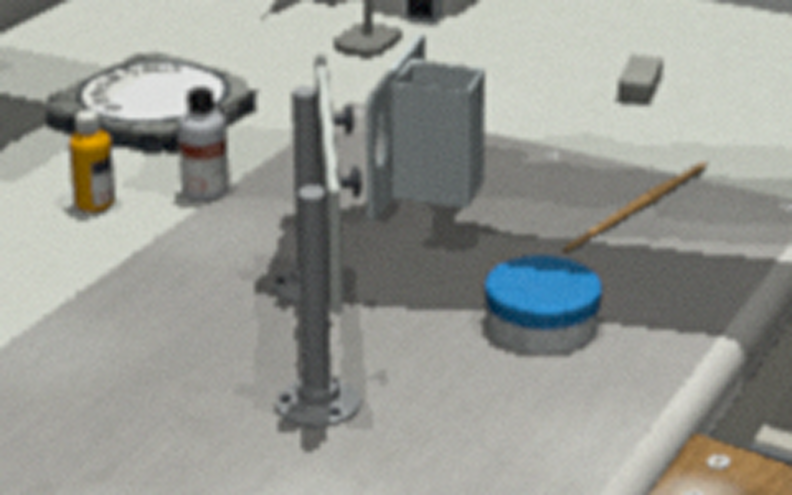

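View pics/top1.png

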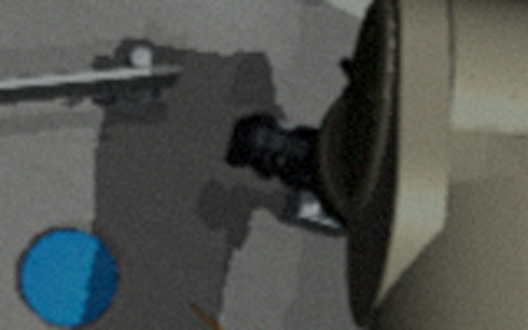

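```bash
python3 -c "
from h import *
a=np.radians(71.8); tx=np.array([np.cos(a),np.sin(a),0]); p=np.array([506.2,-54.9,121.7])
for s in(-57,57): print(proj('side',p+tx*s+[0,0,13]), proj('side',p+tx*s))
im,_=load('side',1); a=im[:,:,::-1][90:260,240:400]
cv2.imwrite('pics/side1b.png',cv2.resize(a,None,fx=4,fy=3.5,interpolation=cv2.INTER_CUBIC))
"
```

```text
[322.6624993  179.20011511] [322.60418169 185.11444535]
[306.91737022 198.67666846] [306.93418906 205.03408126]
```

View pics/side1b.png

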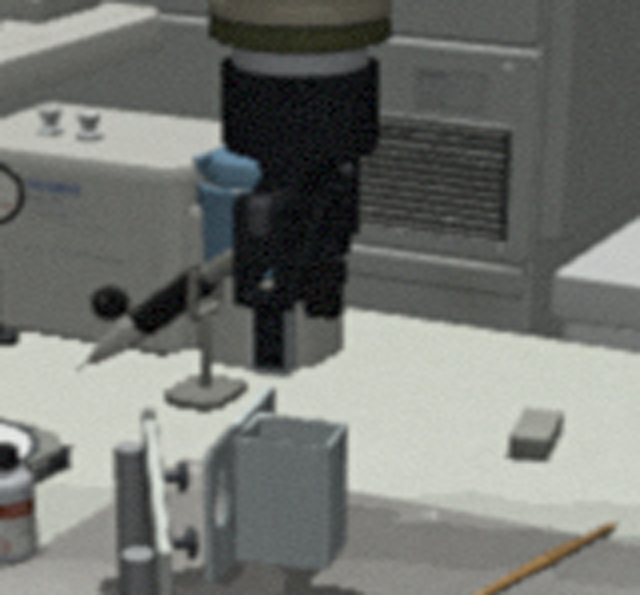

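>>> jog_arm:
  deltas: "0 -0.5 0.13 0 0 0 0.005; 0 -0.5 0.15 3 0 0 0.005; 0 -0.5 0.15 6 0 0 0.005; 0 -0.5 0.15 8 0 0 0.005; 0 -0.5 0.15 8.5 0 0 0.005"

```text
t: 2.7
position: [505.0, -61.1, 35.1]
orientation: [0.81, 0.586, -0.001, -0.001]
wrist_force: [-0.1, 0.3, -0.7]
opening: 1.0
```

```bash
python3 -c "
from h import *
goal(506,-60.3,37,71.8)"
```

```text
t 2.7 pos [505.  -61.1  35.1] shift [ 0.106  0.074 -0.191] rot [-0.0021  0.0008 -0.0014] F [-0.1  0.3 -0.7] op 1.0 q [-0.3   0.35  0.42  1.93 -0.18  0.9   1.46]
```

>>> jog_arm:
  deltas: "0 0.1 0.08 -0.15 0 0 0; 80 0.1 0.08 -0.15 0 0 0; 110 0.1 0.08 -0.15 0 0 0; 130 0.1 0.08 -0.15 0 0 0; 255 0.1 0.08 -0.15 0 0 0"
  squeeze: 40

```text
t: 3.2
position: [507.7, -60.4, 38.8]
orientation: [0.81, 0.586, 0.001, 0.001]
wrist_force: [-3.0, -0.9, 6.2]
opening: 0.466
```

>>> jog_arm:
  deltas: "255 0 0 0 0 0 0; 255 0 0 0 0 0 0; 255 0 0 0 0 0 0; 255 0 0 0 0 0 0; 255 0 0 0 0 0 0"

```text
t: 3.7
position: [507.7, -60.4, 38.8]
orientation: [0.81, 0.586, 0.001, 0.0]
wrist_force: [-2.0, -0.3, 7.4]
opening: 0.464
```

```bash
python3 -c "
from h import *
goal(506,-60.3,37,71.8)"
```

```text
t 3.7 pos [507.7 -60.4  38.8] shift [-0.043 -0.167  0.182] rot [ 0.0015 -0.0006 -0.0013] F [-2.  -0.3  7.4] op 0.464 q [-0.3   0.35  0.42  1.92 -0.18  0.91  1.46]
```

>>> jog_arm:
  deltas: "255 0 0 -0.5 0 0 0; 255 0 0 -2 0 0 0; 255 0 0 -4 0 0 0; 255 0 -1 -6 0 0 0; 255 0 -2 -7.2 0 0 0"

```text
t: 4.2
position: [488.1, -54.0, 111.1]
orientation: [0.81, 0.586, 0.0, 0.0]
wrist_force: [-0.4, -0.2, -2.9]
opening: 0.465
```

```bash
python3 -c "
from h import *
goal(488,40,111,93.3)
goal(488,114,111,93.3)
for n in ('side',):
    im,d=robot.camera(n); np.savez(f'pics/{n}2.npz',im=im,d=d)
    a=im[:,:,::-1][140:330,200:420]
    cv2.imwrite(f'pics/{n}2.png',cv2.resize(a,None,fx=3,fy=3,interpolation=cv2.INTER_CUBIC))
"
```

```text
t 4.2 pos [488.1 -54.  111.1] shift [ 8.923 -2.956  0.012] rot [ 0.0009  0.     -0.3766] F [-0.4 -0.2 -2.9] op 0.465 q [-0.35  0.2   0.44  1.91 -0.1   1.05  1.39]
t 4.2 pos [488.1 -54.  111.1] shift [ 1.595e+01 -5.277e+00  1.100e-02] rot [ 0.0009  0.     -0.3766] F [-0.4 -0.2 -2.9] op 0.465 q [-0.35  0.2   0.44  1.91 -0.1   1.05  1.39]
```

View pics/side2.png

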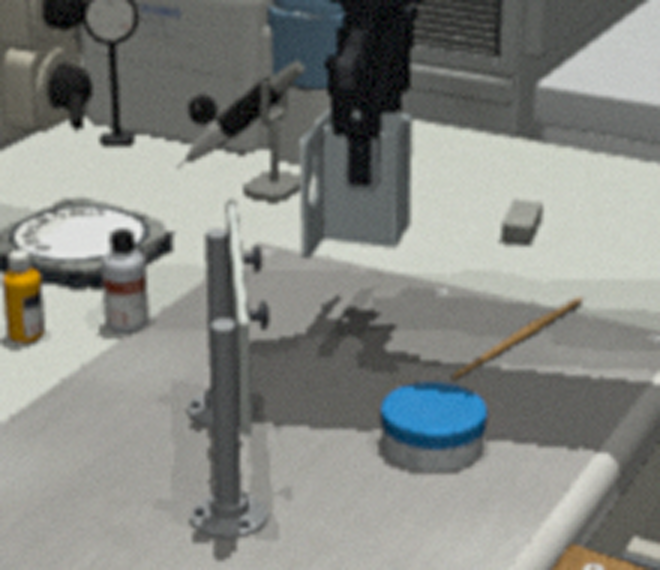

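>>> jog_arm:
  deltas: "255 2 -1 0 0 0 -0.08; 255 5 -2 0 0 0 -0.16; 255 8 -3 0 0 0 -0.24; 255 11 -4 0 0 0 -0.32; 255 13 -4.8 0 0 0 -0.376"

```text
t: 4.75
position: [482.4, 87.8, 109.1]
orientation: [0.684, 0.73, -0.0, -0.001]
wrist_force: [0.0, -1.2, -2.4]
opening: 0.463
```

>>> jog_arm:
  deltas: "255 1 0 0 0 0 0; 255 2 0 0 0 0 0; 255 2.5 0 0 0 0 0; 255 2.5 0 0 0 0 0; 255 2.5 0 0 0 0 0"

```text
t: 5.25
position: [481.9, 108.4, 109.8]
orientation: [0.687, 0.726, -0.0, 0.0]
wrist_force: [0.0, -0.6, -2.8]
opening: 0.462
```

```bash
python3 -c "
from h import *
goal(490,116.6,111,93.3)
for n in ('side','top'):
    im,d=robot.camera(n); np.savez(f'pics/{n}3.npz',im=im,d=d)
    a=im[:,:,::-1][140:330,200:420] if n=='side' else im[:,:,::-1][180:290,240:400]
    cv2.imwrite(f'pics/{n}3.png',cv2.resize(a,None,fx=3 if n=='side' else 4.5,fy=3 if n=='side' else 4.5,interpolation=cv2.INTER_CUBIC))
"
```

```text
t 5.25 pos [481.9 108.4 109.8] shift [ 0.769  0.856 -0.125] rot [-0.0001  0.0005 -0.0022] F [ 0.  -0.6 -2.8] op 0.462 q [-0.54  0.2   0.28  1.9  -0.06  1.05  1.4 ]
```

View pics/side3.png

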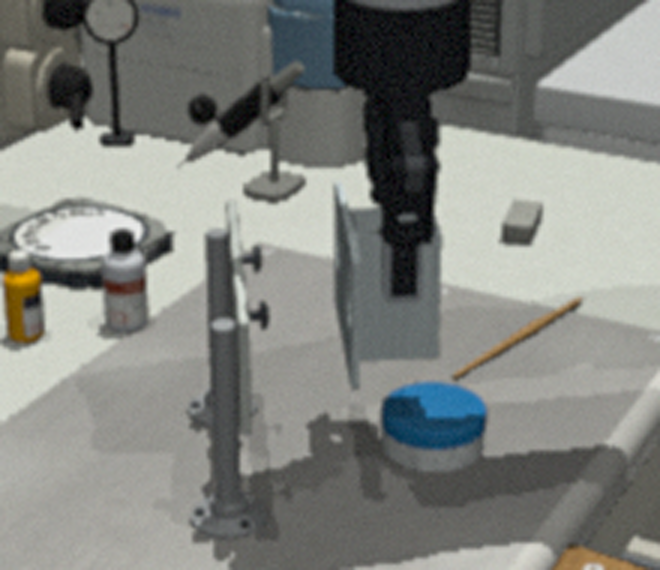

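View pics/top3.png

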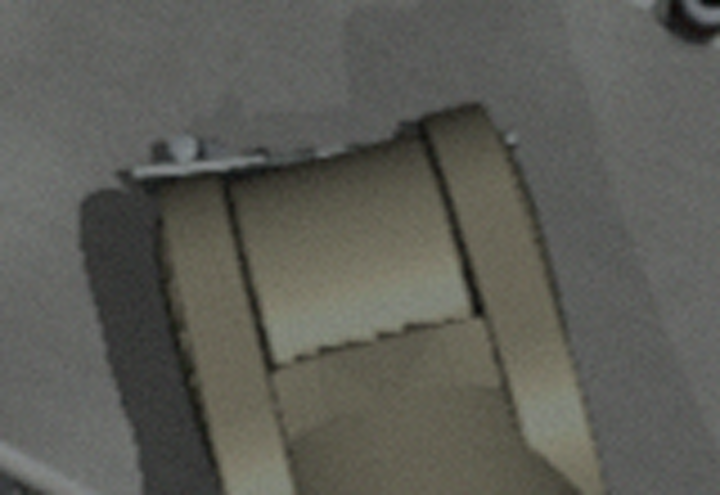

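Run:
```python
from h import *
np.set_printoptions(suppress=True,precision=1,linewidth=200)
im,d=load("side",3); P=cloud("side",d); g=im.astype(float).mean(2)
# crop->full: u=200+x/3, v=140+y/3
sl=(slice(196,275),slice(305,325)); Q=P[sl].reshape(-1,3)
q=Q[(Q[:,2]>60)&(Q[:,2]<165)&(Q[:,1]>40)&(Q[:,1]<190)&(Q[:,0]>480)&(Q[:,0]<545)]
print('plate pts',len(q),q.min(0),q.max(0))
y=np.sort(q[:,1]); print('y pct',np.percentile(q[:,1],[50,90,95,98,100]))
k=np.polyfit(q[:,1],q[:,0],1); print('yaw from pts',-np.degrees(np.arctan(k[0])),k)
# rail
im0,d0=load("side",0); P0=cloud("side",d0)
for PP in(P0,P):
    Q=PP[200:300,262:292].reshape(-1,3); q=Q[(Q[:,2]>68)&(Q[:,2]<140)&(Q[:,1]>30)&(Q[:,1]<215)&(Q[:,0]<590)]
    print('rail',len(q),np.percentile(q[:,1],[0,1,5,50,95,98,100]),q[:,0].min(),q[:,0].max(),q[:,2].max())
a=im[:,:,::-1][190:280,255:365]; cv2.imwrite('pics/side3z.png',cv2.resize(a,None,fx=7,fy=6.6,interpolation=cv2.INTER_CUBIC))
```

```text
plate pts 709 [496.4  55.5  71. ] [517.1 167.7 163.6]
y pct [128.2 164.6 165.6 166.6 167.7]
yaw from pts 0.9855725073883125 [ -0.  510.6]
rail 815 [ 41.3  52.7  61.6 184.9 205.3 206.1 207.4] 558.0372312942278 589.9336332412116 137.2710995548593
rail 818 [ 36.4  53.5  61.3 185.1 204.9 206.  208.8] 558.0424019767019 589.9442785515254 137.6400673073058
```

View pics/side3z.png

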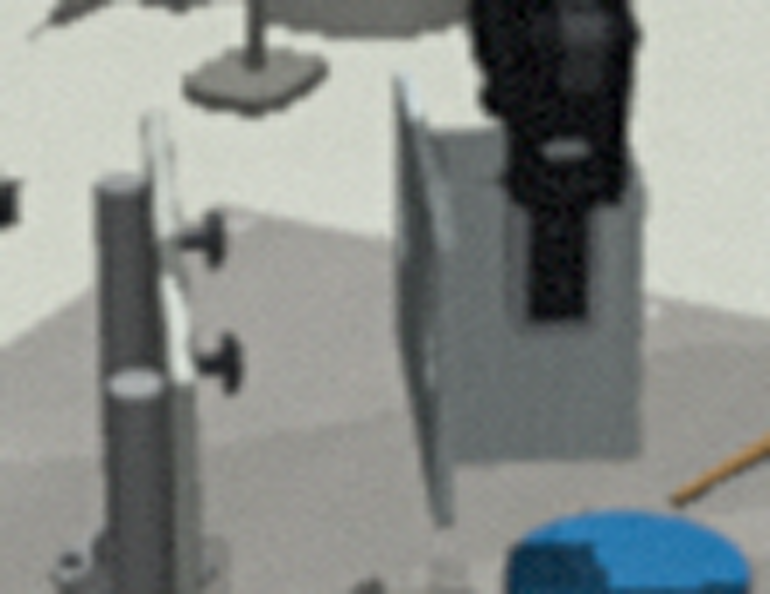

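Run:
```python
from h import *
np.set_printoptions(suppress=True,precision=1,linewidth=200)
a=np.radians(93.1); ya=np.array([np.cos(a),np.sin(a),0]);xa=np.array([ya[1],-ya[0],0])
o=np.array([481.9,108.4,71.])+31.1*xa; print(o)
for s in(-56,56):
  for z in(0,84): print('plate',s,z,proj('side',o+s*ya+[0,0,z]),proj('side',o-4*xa+s*ya+[0,0,z]))
a=np.radians(93.3); ya=np.array([np.cos(a),np.sin(a),0]);xa=np.array([ya[1],-ya[0],0]); r=np.array([571.1,121.3,0])
for s in(-85,85): print('rail',s,proj('side',r+s*ya+[0,0,136]),proj('side',r+s*ya+[0,0,66]))
for s in(-38,38): print('screw',s,proj('side',r+s*ya-13*xa+[0,0,116]))
```

```text
[513.  110.1  71. ]
plate -56 0 [312.1 241.5] [314.3 241.4]
plate -56 84 [312.2 199.4] [314.4 199.3]
plate 56 0 [318.2 270.6] [320.5 270.5]
plate 56 84 [318.5 224.9] [320.9 224.8]
rail -85 [279.1 205.8] [280.  240.2]
rail 85 [283.6 247. ] [284.4 285.9]
screw -38 [287.8 226. ]
screw 38 [290.3 244.9]
```

```bash
python3 -c "
from h import *
goal(522.1,118.5,111,93.3)"
```

```text
t 5.35 pos [481.9 108.5 109.8] shift [ 0.778  4.071 -0.121] rot [-0.      0.0003 -0.0022] F [-0.4 -0.6 -2.3] op 0.465 q [-0.54  0.2   0.28  1.9  -0.06  1.05  1.4 ]
```

>>> jog_arm:
  deltas: "255 0.78 0 -0.12 0 0 -0.002; 255 0.78 1 -0.12 0 0 -0.002; 255 0.78 2.5 -0.12 0 0 -0.002; 255 0.78 4.07 -0.12 0 0 -0.002; 255 0.78 4.07 -0.12 0 0 -0.002"

```text
t: 5.85
position: [524.1, 119.8, 111.1]
orientation: [0.686, 0.728, 0.0, 0.001]
wrist_force: [-0.2, 0.4, -2.3]
opening: 0.461
```

>>> jog_arm:
  deltas: "255 0 0 0 0 0 0; 255 0 0 0 0 0 0"

```text
t: 6.05
position: [521.4, 119.6, 110.7]
orientation: [0.686, 0.728, -0.0, -0.0]
wrist_force: [0.5, 0.6, -2.9]
opening: 0.461
```

Run:
```python
from h import *
goal(522.1,118.5,111,93.3)
goal(540,119.5,111,93.3)
im,d=robot.camera('side'); np.savez('pics/side4.npz',im=im,d=d)
a=im[:,:,::-1][190:280,255:365]; cv2.imwrite('pics/side4z.png',cv2.resize(a,None,fx=7,fy=6.6,interpolation=cv2.INTER_CUBIC))
```

```text
t 6.05 pos [521.4 119.6 110.7] shift [-0.117  0.062 -0.029] rot [-0.0009  0.0001  0.0017] F [ 0.5  0.6 -2.9] op 0.461 q [-0.52  0.29  0.28  1.79 -0.09  1.08  1.42]
t 6.05 pos [521.4 119.6 110.7] shift [-0.124  1.855 -0.031] rot [-0.0009  0.0001  0.0017] F [ 0.5  0.6 -2.9] op 0.461 q [-0.52  0.29  0.28  1.79 -0.09  1.08  1.42]
```

View pics/side4z.png

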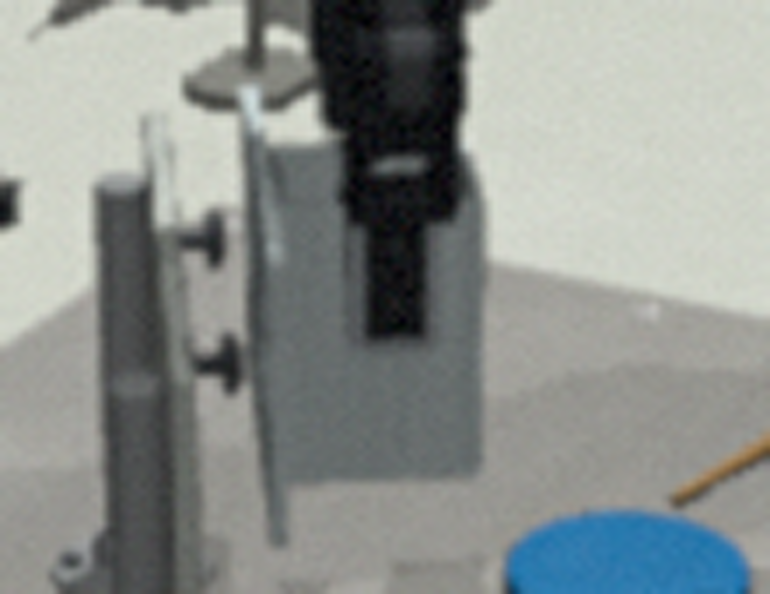

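>>> jog_arm:
  deltas: "255 -0.12 0 -0.03 0 0 0.0; 255 -0.12 0.3 -0.03 0 0 0.0; 255 -0.12 0.6 -0.03 0 0 0.0; 255 -0.12 0.9 -0.03 0 0 0.0; 255 -0.12 0.9 -0.03 0 0 0.0"

```text
t: 6.6
position: [531.4, 119.0, 111.3]
orientation: [0.686, 0.728, 0.0, 0.0]
wrist_force: [0.5, -0.2, -3.0]
opening: 0.465
```

Run:
```python
from h import *
np.set_printoptions(suppress=True,precision=1)
goal(540,119.5,111,93.3)
im,d=robot.camera('side'); np.savez('pics/side5.npz',im=im,d=d); P=cloud('side',d)
Q=P[190:285,280:300].reshape(-1,3); q=Q[(Q[:,1]>150)&(Q[:,1]<190)&(Q[:,0]>535)]
print(len(q),np.percentile(q[:,1],[5,50,90,95,98,100]),q[:,2].min(),q[:,2].max(),np.median(q[:,0]))
a=im[:,:,::-1][190:280,255:365]; cv2.imwrite('pics/side5z.png',cv2.resize(a,None,fx=7,fy=6.6,interpolation=cv2.INTER_CUBIC))
```

```text
t 6.6 pos [531.4 119.  111.3] shift [-0.   0.9  0. ] rot [0. 0. 0.] F [ 0.5 -0.2 -3. ] op 0.465 q [-0.5  0.3  0.3  1.8 -0.1  1.1  1.4]
237 [152.7 174.5 179.5 182.7 185.2 189.1] 73.56134063710647 214.54182665989566 559.8477317041047
```

View pics/side5z.png

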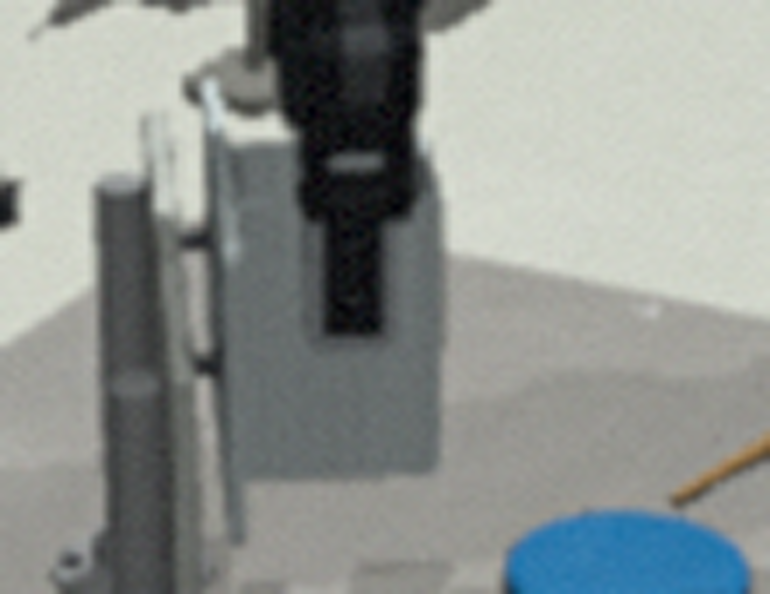

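>>> jog_arm:
  deltas: "255 0 0.2 0 0 0 0; 255 0 0.4 0 0 0 0; 255 0 0.6 0 0 0 0; 255 0 0.75 0 0 0 0; 255 0 0.75 0 0 0 0"

```text
t: 7.15
position: [538.6, 119.4, 111.2]
orientation: [0.686, 0.728, -0.0, 0.0]
wrist_force: [0.5, 0.5, -2.3]
opening: 0.462
```

Run:
```python
from h import *
goal(541,119.5,111,93.3)
im,d=robot.camera('side'); np.savez('pics/side6.npz',im=im,d=d)
a=im[:,:,::-1][190:280,255:365]; cv2.imwrite('pics/side6z.png',cv2.resize(a,None,fx=7,fy=6.6,interpolation=cv2.INTER_CUBIC))
```

```text
t 7.15 pos [538.6 119.4 111.2] shift [-0.005  0.236  0.024] rot [-0.0001  0.0001  0.0016] F [ 0.5  0.5 -2.3] op 0.462 q [-0.51  0.32  0.28  1.75 -0.1   1.09  1.44]
```

View pics/side6z.png

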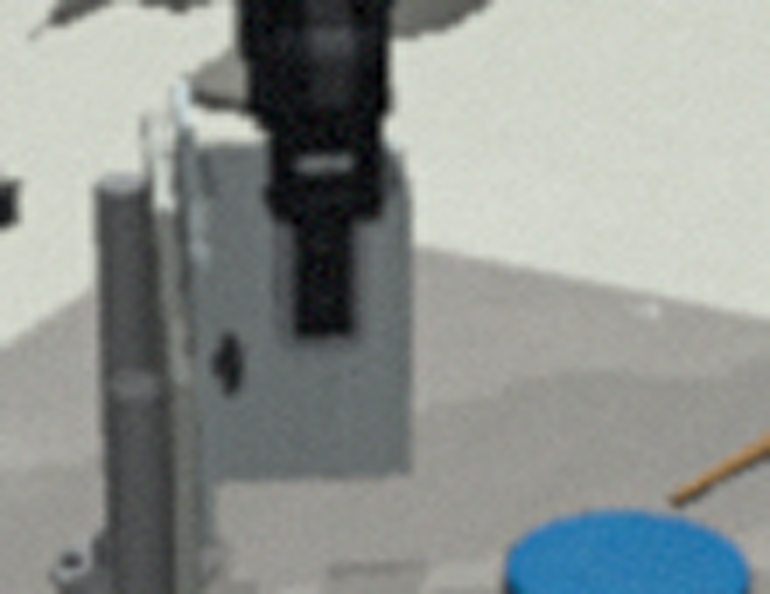

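>>> jog_arm:
  deltas: "255 0 0.05 0 0 0 0; 255 0 0.05 0.3 0 0 0; 255 0 0.05 0.6 0 0 0; 255 0 0.05 0.9 0 0 0; 255 0 0.05 1.2 0 0 0"

```text
t: 7.7
position: [538.8, 119.4, 98.8]
orientation: [0.686, 0.728, -0.0, -0.0]
wrist_force: [-0.4, 0.2, -2.5]
opening: 0.46
```

Run:
```python
from h import *
goal(539,119.4,88.8,93.3)
im,d=robot.camera('side'); np.savez('pics/side7.npz',im=im,d=d)
a=im[:,:,::-1][190:280,255:365]; cv2.imwrite('pics/side7z.png',cv2.resize(a,None,fx=7,fy=6.6,interpolation=cv2.INTER_CUBIC))
```

```text
t 7.7 pos [538.8 119.4  98.8] shift [-0.005  0.02   1.005] rot [-0.0004  0.0001  0.0017] F [-0.4  0.2 -2.5] op 0.46 q [-0.51  0.34  0.28  1.76 -0.11  1.06  1.44]
```

View pics/side7z.png

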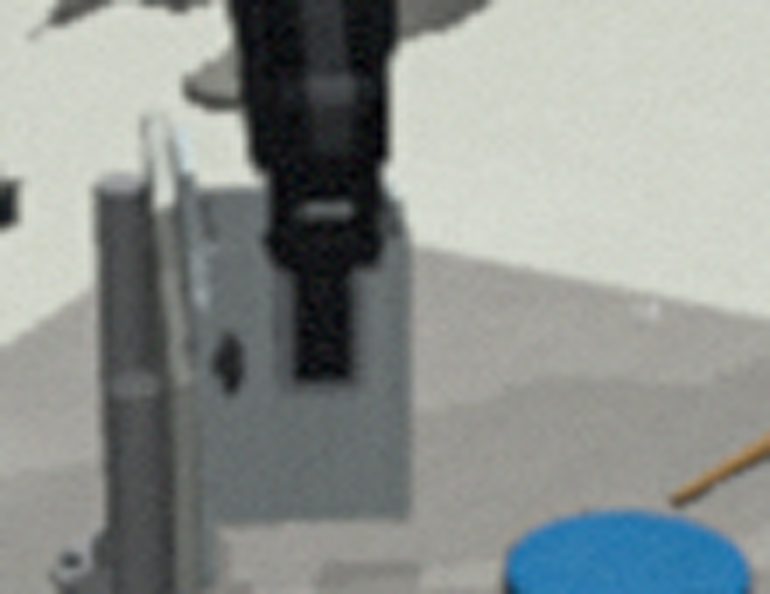

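>>> jog_arm:
  deltas: "255 0 0 0.2 0 0 0; 255 0 0 0.4 0 0 0; 255 0 0 0.6 0 0 0; 255 0 0 0.8 0 0 0; 255 0 0 0.8 0 0 0"

```text
t: 8.25
position: [538.7, 119.4, 90.9]
orientation: [0.686, 0.728, -0.0, -0.0]
wrist_force: [0.5, -0.2, -2.6]
opening: 0.464
```

>>> jog_arm:
  deltas: "255 0 0 0.05 0 0 0; 255 0 0 0.1 0 0 0; 255 0 0 0.15 0 0 0; 255 0 0 0.15 0 0 0"

```text
t: 8.65
position: [538.9, 119.5, 89.7]
orientation: [0.686, 0.728, -0.0, -0.0]
wrist_force: [-0.3, 0.1, -3.0]
opening: 0.462
```

>>> jog_arm:
  deltas: "255 0 0 0.05 0 0 0; 255 0 0 0.1 0 0 0; 255 0 0 0.1 0 0 0"

```text
t: 8.95
position: [539.0, 119.5, 88.9]
orientation: [0.686, 0.728, 0.0, 0.0]
wrist_force: [-0.8, -0.1, -0.8]
opening: 0.463
```

>>> jog_arm:
  deltas: "255 0 0 0.05 0 0 0; 255 0 0 0.1 0 0 0; 255 0 0 0.1 0 0 0"

```text
t: 9.25
position: [539.1, 119.5, 88.7]
orientation: [0.686, 0.728, 0.0, 0.0]
wrist_force: [-4.5, -1.7, 6.2]
opening: 0.466
```

>>> jog_arm:
  deltas: "255 0 0 -0.05 0 0 0; 130 0 0 -0.05 0 0 0; 120 0 0 -0.05 0 0 0; 105 0 0 -0.05 0 0 0; 90 0 0 -0.05 0 0 0"

```text
t: 9.75
position: [539.0, 119.5, 88.2]
orientation: [0.686, 0.728, -0.0, 0.0]
wrist_force: [0.2, -0.7, -0.5]
opening: 0.644
```

>>> jog_arm:
  deltas: "70 0 0 0 0 0 0; 70 0 0 0 0 0 0; 70 0 0 0 0 0 0"

```text
t: 10.05
position: [539.0, 119.5, 88.2]
orientation: [0.686, 0.728, -0.0, -0.0]
wrist_force: [0.3, 0.4, 1.0]
opening: 0.722
```

Run:
```python
from h import *
goal(539,119.4,88.8,93.3)
im,d=robot.camera('side'); np.savez('pics/side8.npz',im=im,d=d)
a=im[:,:,::-1][170:290,255:365]; cv2.imwrite('pics/side8z.png',cv2.resize(a,None,fx=6,fy=5,interpolation=cv2.INTER_CUBIC))
```

```text
t 10.05 pos [539.  119.5  88.2] shift [-0.007  0.004 -0.055] rot [-0.0001  0.      0.0016] F [0.3 0.4 1. ] op 0.722 q [-0.51  0.35  0.28  1.77 -0.11  1.04  1.44]
```

View pics/side8z.png

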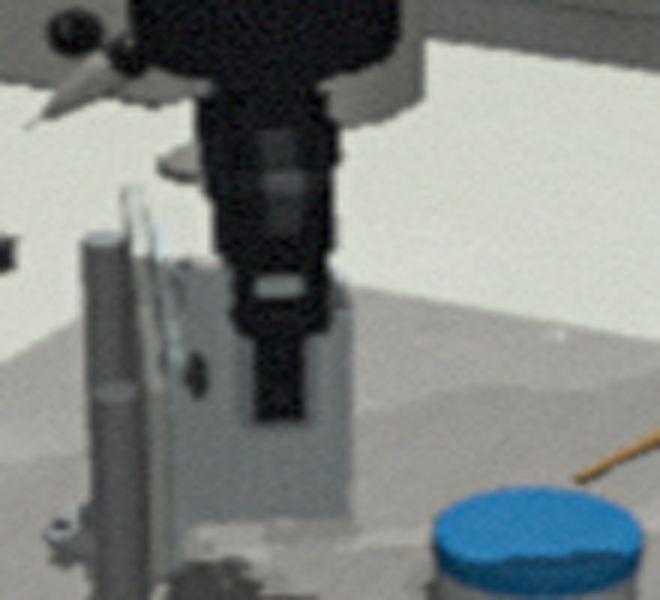

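>>> jog_arm:
  deltas: "70 0 0 -0.5 0 0 0; 70 0 0 -2 0 0 0; 70 0 0 -4 0 0 0; 70 0 0 -7 0 0 0; 70 0 0 -11 0 0 0"

```text
t: 10.6
position: [537.9, 119.2, 198.3]
orientation: [0.686, 0.728, -0.001, -0.001]
wrist_force: [0.3, 0.4, -0.2]
opening: 0.726
```

>>> jog_arm:
  deltas: "70 0 -4 -4 0 0 0; 70 5 -4 -5 0 0 0; 70 10 -4 -5 0 0 0; 70 15 -4 -5 0 0 0; 70 20 -4 -5 0 0 0"

```text
t: 11.1
position: [487.0, 316.4, 249.4]
orientation: [0.686, 0.728, 0.001, 0.0]
wrist_force: [1.4, 0.4, 0.0]
opening: 0.724
```

>>> jog_arm:
  deltas: "70 4 0 0 0 0 0; 70 8 0 0 0 0 0; 70 12 0 0 0 0 0; 70 12 0 0 0 0 0; 70 12 0 0 0 0 0"

```text
t: 11.6
position: [479.5, 435.3, 247.8]
orientation: [0.685, 0.728, -0.0, 0.0]
wrist_force: [0.6, -0.8, 0.1]
opening: 0.727
```

Run:
```python
from h import *
goal(539,119.4,88.8,93.3)
for n in('side','top'):
    im,d=robot.camera(n); np.savez(f'pics/{n}9.npz',im=im,d=d)
    a=im[:,:,::-1][190:340,180:420] if n=='side' else im[:,:,::-1][180:330,250:450]
    cv2.imwrite(f'pics/{n}9z.png',cv2.resize(a,None,fx=3.3,fy=3.3,interpolation=cv2.INTER_CUBIC))
```

```text
t 11.6 pos [479.5 435.3 247.8] shift [-31.887   4.006  15.921] rot [-0.0007  0.0007  0.0038] F [ 0.6 -0.8  0.1] op 0.727 q [-0.87  0.43  0.13  1.27 -0.05  1.44  0.88]
```

View pics/side9z.png

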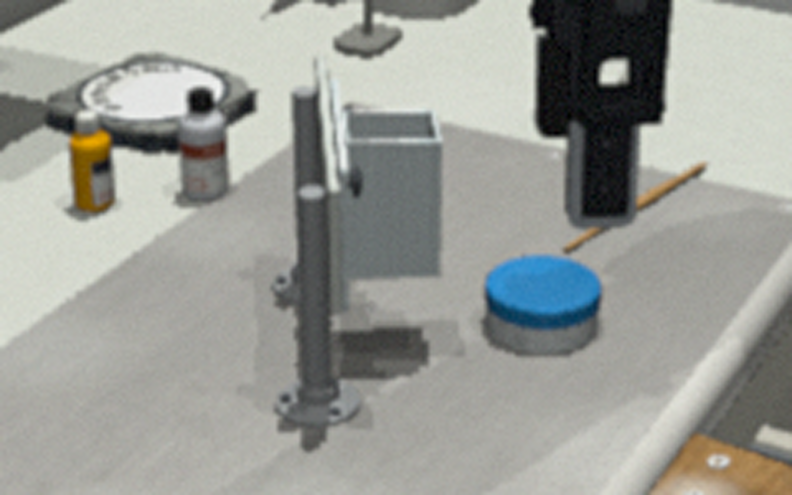

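View pics/top9z.png

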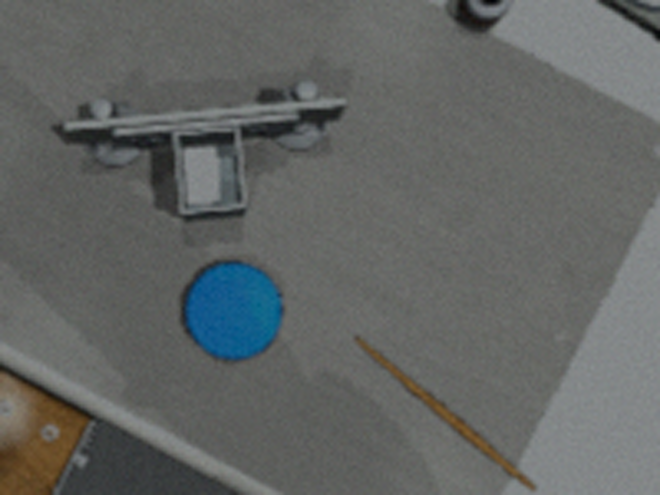

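Run:
```python
from h import *
np.set_printoptions(suppress=True,precision=1)
im,d=load('top',9); P=cloud('top',d)
Q=P[215:250,295:330].reshape(-1,3); q=Q[(Q[:,2]>122)&(Q[:,0]<562)]; print('box top z',np.median(q[:,2]),'expect 130; y mid',(q[:,1].min()+q[:,1].max())/2,len(q))
for s in(q[:,1]<118,q[:,1]>122): print(np.median(q[s,2]))
im,d=load('side',9); P=cloud('side',d)
Q=P[220:275,283:314]; z=Q[...,2]; m=(Q[...,1]>100)&(Q[...,1]<150)&(Q[...,0]<560)
print('box z range',np.percentile(z[m],[0.5,2,50,98,99.5]))
# bystanders moved?
for n in('top','side'):
    a=load(n,0)[0];b=load(n,9)[0]
    for nm,lo,hi in(('blue',(95,120,60),(115,255,255)),('wood',(8,90,60),(25,255,255))):
        c=[]
        for i in(a,b):
            mk=cv2.inRange(cv2.cvtColor(i,cv2.COLOR_RGB2HSV),lo,hi)
            r=np.zeros_like(mk); r[(slice(255,340),slice(290,420)) if n=='top' else (slice(230,300),slice(310,400))]=1
            yx=np.argwhere(mk*r>0); c.append(yx.mean(0))
        print(n,nm,c)
o=robot.get_obs(); print(o['t'],o['wrist_force'],abs(o['qvel']).max())
```

```text
box top z 129.57988290840893 expect 130; y mid 128.1043794499107 136
129.94374731809762
129.62078434074704
box z range [ 50.5  52.5  98.4 129.6 130.4]
top blue [array([273.8, 320.2]), array([273.8, 320.2])]
top wood [array([305.6, 385.2]), array([305.9, 385.6])]
side blue [array([278.2, 344.2]), array([278.2, 344.1])]
side wood [array([252. , 372.3]), array([250.4, 374.7])]
11.7 [-0.4 -0.4 -0.1] 0.014504728965333991
```

```bash
python3 -c "
from rig import robot
print(robot.hand_in())"
```

```text
the job is handed in; nothing more can be done
None
```

The pot is hanging on the tool rail, and I handed the job in at about 11.7 s of the 48 s allowed.

I gripped the pot by its box sides, lifted it and turned it about 21.6° to match the rail. Both screw heads went through the round holes with almost no force. I then lowered the pot about 22 mm until the wrist force rose by about 9 N, which was the screws reaching the slot ends. I opened the gripper and moved the arm clear.

**Hanging height:** the last images show the box top at about 129.6–130 mm (130 expected) and its underside at about 50.5 mm (50 expected). It is level left to right and parallel to the bar.

**Bystanders:** the tin and brush stayed within 0.4 px of where they started in the top view. In the side view the brush reading shifted by about 2 px, most likely because the gripper partly hid it. The bottle looks unmoved in the pictures. I did not check the plaster model in the final images, but the arm never came near it.

**Checks that disagreed:**
- The two cameras differed by about 4 mm in absolute x, but agreed on the distance between pot and rail.
- A rough depth estimate put the middle of the hung box at y = 128 mm instead of about 120. I put that down to the near screw head or depth noise being counted with the box, since the top view looks centred, but I did not re-measure it.

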